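# Fetch the soup spoon from under the dish drainer's grid

## Task

The soup spoon has slipped under the grid of the dish drainer, and the cutlery caddy stands in the way: pick the caddy up by its handle, hook it over the drainer's side rail at the end nearer the robot, slide it along the rail up to the rubber ring and leave it hanging there. Then grip the spoon through the opening in the grid, tilt it, and draw it out handle first through that opening. Finish while still holding the spoon still in the gripper, all of it at least 6 cm above the grid and touching nothing else, and do not knock the jug, the garlic keeper or the chopsticks about.

Things in the scene. Friction and masses are not known exactly. Their poses are not given: they have to be found in the camera images.
- drainer: Dish drainer, fixed: red drip tray 400 x 270 mm (x, y), walls 35 mm high, inner floor 5 mm above the counter; over it a flat steel grid 380 x 244 mm, underside 49 and top 55 mm above the counter. Origin on the counter under its centre, x along its length, z up; the rail is on the +y side, the -x end is nearer the robot.
- opening (a point): Centre of the one rectangular opening in the grid, at the height of the grid's top: 60 mm from the drainer's origin in x, -30 mm in y. The opening is 160 mm long along the drainer's x and 130 mm wide along y.
- rail_mid (a point): Middle of the drainer's side rail, on its centre line: y = 130 mm, z = 185 mm in the drainer's frame. Round horizontal steel bar 10 mm thick, along the drainer's x between two posts 185 mm either side of this point. A like bar 85 mm below it keeps what hangs on the rail upright.
- stop: Black rubber ring, 22 mm diameter and 10 mm long along the rail, fixed on the rail towards its +x end. Origin at its centre (on the rail's centre line), axes parallel to the drainer's.
- caddy_handle (a point): Centre of the caddy's carrying handle: bar 90 mm long along the caddy's x, 12 x 12 mm, its end posts 80 mm apart, 158 mm above the caddy's foot. Caddy: white open box 90 x 40 x 100 mm (x, y, z), about 250 g, at the start upright on the grid with its hook side more or less towards the rail. Axes: x along the bar, z up, y towards the hook.
- caddy_hook (a point): Middle of the underside of the caddy's hook, (0, 29, -36) mm from the handle's centre. Hook: strip 60 mm long in x, 6 mm thick, over a channel open below and 18 mm wide in y (9 mm either side of this point), closed by a lip 24 mm deep. Hung, this point is on top of the rail, 190 mm above the counter, the foot 13 mm above the grid; at the ring it is 35 mm before the ring's centre.
- spoon_grip (a point): Centre of the spoon's thick grip. Stainless soup spoon, 260 mm long, about 100 g, lying flat in the tray under the grid, with the grip under the opening and the bowl under the grid's -x part. Grip 90 mm long, 16 mm wide, 22 mm high; this point is 11 mm above the spoon's underside. Axes: x along the spoon from bowl to grip end, z up.
- spoon_tail (a point): Grip end of the spoon, 45 mm along the spoon's x from the centre of the grip.
- spoon_bowl (a point): Centre of the spoon's bowl (round, 56 mm diameter, 16 mm deep), 187 mm from the centre of the grip against the spoon's x; 11 mm above the underside. A shank 10 mm wide and 7 mm thick joins the bowl and the grip.
- spoon: The whole spoon; origin on its underside at half its length, 85 mm from the centre of the grip.
- caddy: The whole caddy; origin at the centre of its foot, axes as at its handle.
- jug: Glass measuring jug, 84 mm across, 100 mm high, beside the drainer's rail side; origin under its centre. Leave alone.
- keeper: White ceramic garlic keeper, 104 mm across, 110 mm high, beside the drainer's -y side; origin under its centre. Leave alone.
- chopsticks: Pair of bamboo chopsticks 230 mm long on their rests, 18 mm high, beside the drainer's -y side; origin under the centre, x along them. Leave alone.
Things that resemble listed ones, but are neither listed nor needed, are in the scene too. Leave any yellow look-alike of the caddy alone.

How it is judged:
By the outcome, as a careful person would: the job done as asked, in the order asked, and still so for the second after the job is handed in, while the arm keeps its last pose, push and grip.
It also fails if it takes over 54 s, if anything falls off the work surface, if the arm or the gripper's body presses on something with over 40 N, if the wrist force passes 120 N, or if a joint passes its speed limit or range.

## Robot

A 6-joint arm with a two-finger parallel gripper is mounted at the origin on the work surface. World frame = base frame: x ahead of the robot, y to its left, z up, the work surface at z = 0. Lengths are in m, angles in degrees, forces in N, time in s.
With the tool pointing down it reaches from about 0.4 to 0.825 m from the base axis. Payload 7 kg.
Tool frame: the origin (TCP) lies midway between the tips of the shut fingers; the grasp point (between the pads) lies 19 mm behind it; z points along the fingers, y is the direction in which the jaws open and shut (so a half turn about z gives the same grasp; the last joint's range is limited). The gripper opens to 88 mm and grips with 3 to 60 N. Pads are 19 mm wide; open, the fingers measure 130 mm over their backs; the gripper's body (78 mm by 193 mm) begins 47 mm behind the grasp point.
Start: joints at [-55.399, 20.546, 0.682, 0, -70.136, -16.507], TCP at [0.21, -0.642, 0.227] pointing down, gripper open.
Joint ranges: [-176.03, 176.03], [-82.01, 121.73], [-58.28, 71.71], [-173.87, 95.51], [-174.79, -0.11], [-173.66, 173.66]. Speed limits (degrees/s): [136.94, 136.94, 172.46, 180, 180, 180].

## Interface

Orientations are given as [roll, pitch, yaw] about the fixed x, y, z axes, in that order (R = Rz(yaw) Ry(pitch) Rx(roll)).
In Python, from plant import sensors, viewer, r gives the robot as it stands. The module is installed in compiled form; this text tells all that it offers.
- The arm moves only by the shell command python3 -m handwheel 'ROWS' [OPENING] [FORCE]. ROWS is JSON, one flat list of numbers, 6 for each row, row after row: the shift along the world's x, y, z in cm, then the turn, a rotation vector about the world's x, y, z in rad. In form: [tx, ty, tz, wx, wy, wz, tx, ty, tz, wx, wy, wz, ...]. A call has 1 to 8 rows; each row is the pose to reach, as a shift and turn from the pose measured when the call began; what a row does not reach only later rows make up. A row lasts 1/10 s, in which the tool goes at most 50 mm and 8.59 degrees, less where a joint would pass 70% of its speed; a pose out of reach is approached as far as the arm can. A call with a gripper value outside its range is refused whole. OPENING is the closure in counts, from 0 (fully open) to 255 (shut), set as the call begins (- or left out, the last holds). The fingers move at their own pace and stop on an object; FORCE is the grip in N (left out, the last holds). Time passes only in rows, so rows that repeat a pose let the fingers close. It gives the time, the measured TCP pose, the force and the opening at its end, in the units of the state.
- sensors.get_state(): the state, without advancing time (a new reading comes with each control period).
- viewer.capture(name): name is "scene" or "top" or "wrist"; returns a dict with "img" (420x560x3 uint8, red, green, blue), "camera_matrix" (3x3 intrinsics, pixels), "k1" (the pictures are not rectified: a ray, as slopes to the right and down, at radius r is drawn at 1 + k1 r^2 times it, then the intrinsics apply), "camera_from_world" (4x4, takes a point from world to camera coordinates); the wrist camera has in their place "mount" (4x4, takes a point from camera to tool coordinates, whose origin is the TCP and whose axes are the flange's). Camera axes: x right, y down, z forward; pixel columns grow to the right and rows downward; lengths in m; the calibration is good to about 2 mm. A picture is of the moment at which its call begins: read the wrist's pose just before it. There is no depth.
- r.close_job(): hands the job in, once; it reports no verdict.
The state is a dict: "time_s": time; "joints": joint angles; "qd": joint speeds; "joint_torque": joint torques, N m; "tcp_pos": TCP position; "eef_rot": TCP orientation; "contact_force": force on the tool from outside, world axes, zero at the start; "moment": the same for the moment, N m; "gripper_width": finger opening in m.
Only numpy, scipy, OpenCV 4.12 (cv2) and the standard library are available. Lean on these libraries where they do the work, as an engineer would, in place of code of your own. Each camera call takes 0.05 s, during which the arm holds its last target.

## Working session

There is one attempt and no reset: what is moved stays moved. The work goes in short steps, Python scripts to look and compute and a shell command to move; the robot and the scene stay as the last step left them, time stands still between calls to the robot, and variables do not carry over. Pictures are saved under pics/ and viewed, and the job is handed in when it is done.

```bash
mkdir -p pics; ls; python3 - <<'E'
from plant import sensors, viewer, r
import cv2,numpy as np
print(sensors.get_state())
for n in ["scene","top","wrist"]:
    d=viewer.capture(n)
    cv2.imwrite(f"pics/{n}0.png",d["img"][:,:,::-1])
    np.save(f"pics/{n}0.npy",d,allow_pickle=True)
    print(n,{k:np.round(v,4).tolist() for k,v in d.items() if k!="img"})
E
```

```text
pics
{'time_s': 0.0, 'joints': array([-5.53980009e+01,  2.05903721e+01,  6.35244086e-01, -1.98047709e-02,
       -7.01367235e+01, -1.65078182e+01]), 'qd': array([-0.04933841, -0.04115901, -0.05764198, -0.08340541,  0.0167534 ,
        0.04011296]), 'joint_torque': array([ 4.38422103e-04, -5.82718134e+01,  2.93053901e+01,  6.99716672e+00,
        6.68471883e-03, -1.82245576e-04]), 'tcp_pos': array([ 0.20947632, -0.641166  ,  0.22564685]), 'eef_rot': array([ 1.79906644e+02, -8.25117373e-03, -1.61912556e+02]), 'contact_force': array([-0.41579027, -0.62795604,  0.19245155]), 'moment': array([0.00741303, 0.0312445 , 0.02148934]), 'gripper_width': 0.08800063244151793}
scene {'camera_matrix': [[528.5949, 0.0, 285.9189], [0.0, 528.5949, 210.5347], [0.0, 0.0, 1.0]], 'k1': -0.0403, 'camera_from_world': [[-0.2145, 0.9767, -0.0009, 0.0688], [0.6036, 0.1318, -0.7863, -0.1711], [-0.7679, -0.1692, -0.6178, 1.6021], [0.0, 0.0, 0.0, 1.0]]}
top {'camera_matrix': [[403.7251, 0.0, 272.5215], [0.0, 403.7251, 209.8629], [0.0, 0.0, 1.0]], 'k1': -0.0964, 'camera_from_world': [[0.0004, -1.0, -0.0031, 0.0185], [-0.9868, 0.0001, -0.1621, 0.5193], [0.1621, 0.0031, -0.9868, 1.1247], [0.0, 0.0, 0.0, 1.0]]}
wrist {'camera_matrix': [[299.0909, 0.0, 281.6345], [0.0, 299.0909, 209.9635], [0.0, 0.0, 1.0]], 'k1': -0.0643, 'mount': [[-0.0005, -0.9508, -0.3097, 0.0838], [1.0, -0.0006, 0.0004, -0.0007], [-0.0005, -0.3097, 0.9508, -0.1589], [0.0, 0.0, 0.0, 1.0]]}
```

View pics/scene0.png

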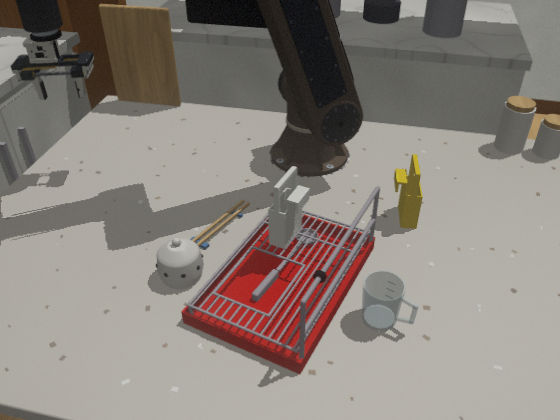

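View pics/top0.png

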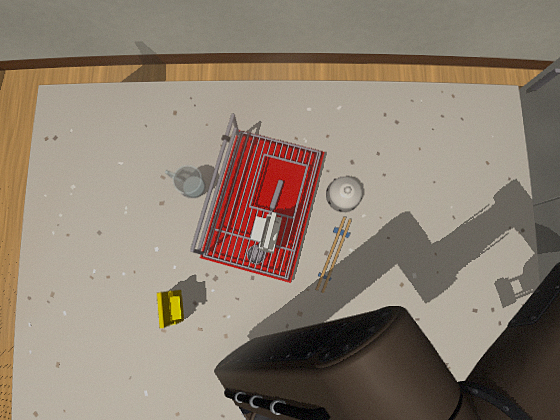

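View pics/wrist0.png

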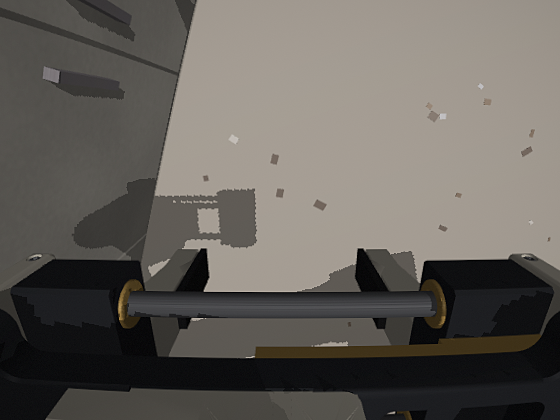

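The scene image shows the white caddy at (287,210), a yellow look-alike at (409,195), the drainer centred near (285,275), the spoon grip at (265,285), the ring at (320,276), the jug at (382,300) and the keeper at (180,262). Next I'll enlarge crops for measuring.

```bash
cat > h.py <<'E'
import numpy as np, cv2
def load(n): return np.load(n,allow_pickle=True).item()
def pose(d,T=None):
    # returns camera_from_world
    if "camera_from_world" in d: return np.array(d["camera_from_world"])
    return np.linalg.inv(T@np.array(d["mount"]))
def ray(d,uv,M=None):
    M=pose(d) if M is None else M
    K=np.array(d["camera_matrix"]);k=d["k1"]
    x=np.array([(uv[0]-K[0,2])/K[0,0],(uv[1]-K[1,2])/K[1,1]])
    s=x.copy()
    for _ in range(20): s=x/(1+k*(s@s))
    R=M[:3,:3];t=M[:3,3]
    return -R.T@t, R.T@np.array([s[0],s[1],1.])
def onz(d,uv,z,M=None):
    o,v=ray(d,uv,M); return o+v*(z-o[2])/v[2]
def proj(d,p,M=None):
    M=pose(d) if M is None else M
    c=M[:3,:3]@np.asarray(p)+M[:3,3]; s=c[:2]/c[2]; s=s*(1+d["k1"]*(s@s))
    K=np.array(d["camera_matrix"]); return np.array([K[0,0]*s[0]+K[0,2],K[1,1]*s[1]+K[1,2]])
def tri(*pairs):
    A=np.zeros((3,3));b=np.zeros(3);L=[]
    for o,v in pairs:
        v=v/np.linalg.norm(v);P=np.eye(3)-np.outer(v,v);A+=P;b+=P@o;L.append((o,P))
    x=np.linalg.solve(A,b); return x,[np.linalg.norm(P@(x-o)) for o,P in L]
def Tst(s):
    from scipy.spatial.transform import Rotation as R
    T=np.eye(4);T[:3,:3]=R.from_euler("xyz",s["eef_rot"],degrees=True).as_matrix();T[:3,3]=s["tcp_pos"];return T
def crop(img,x0,y0,x1,y1,f,name):
    c=cv2.resize(img[y0:y1,x0:x1,::-1],None,fx=f,fy=f,interpolation=cv2.INTER_CUBIC); c=np.ascontiguousarray(c)
    for x in range((x0//20+1)*20,x1,20):
        cv2.line(c,(int((x-x0+.5)*f),0),(int((x-x0+.5)*f),6),(255,0,255),1); cv2.putText(c,str(x),(int((x-x0)*f)-8,16),0,.35,(255,0,255),1)
    for y in range((y0//20+1)*20,y1,20):
        cv2.line(c,(0,int((y-y0+.5)*f)),(6,int((y-y0+.5)*f)),(255,0,255),1); cv2.putText(c,str(y),(8,int((y-y0)*f)+4),0,.35,(255,0,255),1)
    cv2.imwrite(name,c)
E
python3 - <<'E'
from h import *
t=load("pics/top0.npy");s=load("pics/scene0.npy")
crop(t["img"],180,100,340,290,3.1,"pics/topc.png")
crop(s["img"],180,150,390,360,2.8,"pics/scenec.png")
for d in(t,s):
    im=d["img"].astype(int);m=((im[:,:,0]>90)&(im[:,:,1]<50)&(im[:,:,2]<50)).astype(np.uint8)
    m=cv2.morphologyEx(m,cv2.MORPH_CLOSE,np.ones((9,9)))
    c=max(cv2.findContours(m,cv2.RETR_EXTERNAL,cv2.CHAIN_APPROX_NONE)[0],key=cv2.contourArea)
    print(cv2.approxPolyDP(cv2.convexHull(c),4,True)[:,0].tolist())
E
```

```text
[[244, 135], [323, 152], [290, 281], [200, 257], [236, 138]]
[[373, 241], [299, 373], [184, 322], [182, 313], [267, 221], [306, 216]]
```

View pics/topc.png

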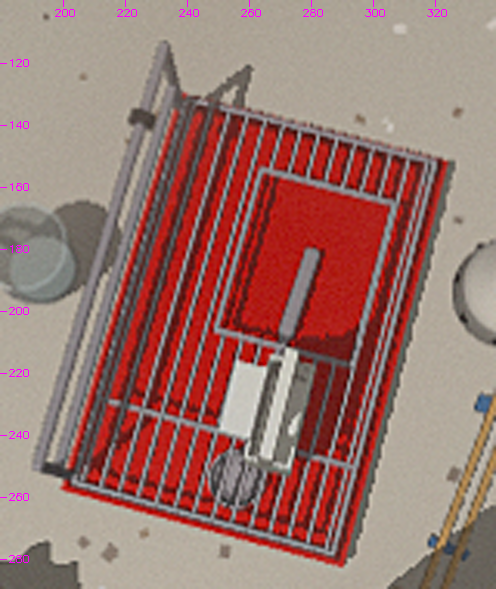

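View pics/scenec.png

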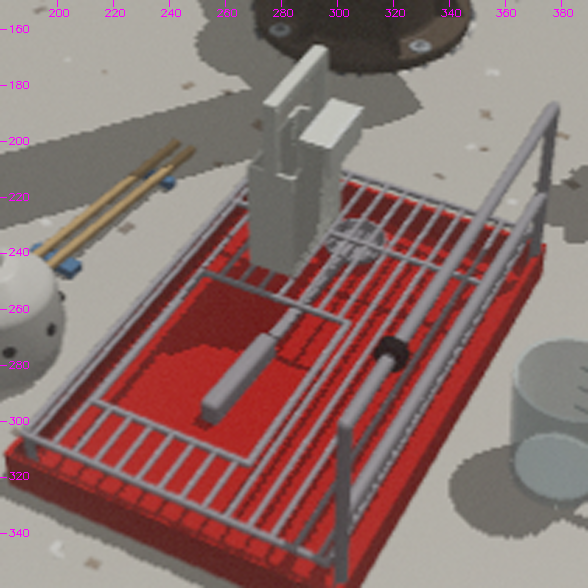

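The top crop shows the tray corners near (324,152), (290,282) and (200,257), the opening between (263,155) and (293,216), the spoon grip from (281,180) to (272,208), and the caddy bar at (272,212)-(263,248). The ring is at (225,137). In the scene crop the ring is at (319,276) and the handle bar runs (276,183)-(295,167).

```bash
python3 - <<'E'
from h import *
t=load("pics/top0.npy");s=load("pics/scene0.npy")
P=lambda *a: print(*[np.round(x,4) if not isinstance(x,str) else x for x in a])
c=[onz(t,p,.035) for p in [(324,152),(290.5,281.5),(200,257)]]
P("tray",*c, np.linalg.norm(c[0]-c[1]),np.linalg.norm(c[1]-c[2]), np.degrees(np.arctan2(*(c[0]-c[1])[[1,0]])),"ctr",(c[0]+c[2])/2)
cs=[onz(s,p,.035) for p in [(182.5,312.5),(374,241)]]
P("tray scene",*cs,sum(cs)/2)
# opening inner corners z=.055
tc=[onz(t,p,.055) for p in [(263.5,155),(306,165),(293,216.5),(250,205)]]
P("open top",*tc,"ctr",sum(tc)/4)
sc=[onz(s,p,.055) for p in [(269,315.5),(215.5,294),(253,246.5),(303,265.5)]]
P("open scene",*sc,"ctr",sum(sc)/4)
P("ring",*tri(ray(t,(225,137.5)),ray(s,(319.5,276))))
P("rail near", *tri(ray(t,(191.5,250)),ray(s,(377.5,188))))
P("rail far", *tri(ray(t,(233,114)),ray(s,(302.5,300))))
# handle ends
P("h far", *tri(ray(t,(272.5,212)),ray(s,(274.5,187))))
P("h near", *tri(ray(t,(263,249)),ray(s,(294,167))))
# spoon grip top at z~.005+.022
P("spoon top tail/neck",onz(t,(281,181),.027),onz(t,(272.5,206.5),.027))
P("bowl top",onz(t,(255,253),.018),"scene",onz(s,(307,235),.018))
E
```

```text
tray [ 0.6958 -0.1352  0.035 ] [ 0.3147 -0.0325  0.035 ] [0.3835 0.2266 0.035 ] 0.3947 0.268 -15.087 ctr [0.5397 0.0457 0.035 ]
tray scene [ 0.6992 -0.131   0.035 ] [0.3974 0.2281 0.035 ] [0.5483 0.0485 0.035 ]
open top [0.6802 0.045  0.055 ] [ 0.6499 -0.0791  0.055 ] [ 0.4981 -0.0399  0.055 ] [0.5314 0.0831 0.055 ] ctr [0.5899 0.0023 0.055 ]
open scene [0.6856 0.0462 0.055 ] [ 0.6539 -0.0742  0.055 ] [ 0.4976 -0.0372  0.055 ] [0.5337 0.0846 0.055 ] ctr [0.5927 0.0049 0.055 ]
ring [0.6877 0.1421 0.1868] [0.0005 0.0005]
rail near [0.3941 0.2207 0.1844] [0.0005 0.0005]
rail far [0.752  0.123  0.1891] [0.0003 0.0003]
h far [0.4856 0.0152 0.2194] [0.0029 0.0029]
h near [0.3956 0.038  0.214 ] [0.0031 0.0031]
spoon top tail/neck [ 0.6086 -0.0065  0.027 ] [0.5318 0.0187 0.027 ]
bowl top [0.3963 0.0695 0.018 ] scene [0.3903 0.0675 0.018 ]
```

Possible confusions: for the caddy, the white box at scene (287,210) or the yellow look-alike at (409,195). The task asks for the white one, standing on the grid. For the ring, the black ring at scene (319,276) or the dark patch at top (198,250), which is the post's foot. The ring triangulates to z=0.187 on the rail, so that one holds. I'll check the caddy in one close crop and locate the keeper and jug.

```bash
python3 - <<'E'
from h import *
t=load("pics/top0.npy");s=load("pics/scene0.npy")
crop(t["img"],245,200,290,262,8,"pics/topcad.png")
crop(s["img"],262,160,332,256,6,"pics/scenecad.png")
a=cv2.imread("pics/topcad.png");b=cv2.imread("pics/scenecad.png")
H=max(a.shape[0],b.shape[0]);c=np.zeros((H,a.shape[1]+b.shape[1],3),np.uint8);c[:a.shape[0],:a.shape[1]]=a;c[:b.shape[0],a.shape[1]:]=b
cv2.imwrite("pics/cad.png",c)
yaw=np.radians(-15.2);O=np.array([.541,.048])
R=np.array([[np.cos(yaw),-np.sin(yaw)],[np.sin(yaw),np.cos(yaw)]])
f=lambda p:np.round(R.T@(p[:2]-O)*1e3)
# keeper: silhouettes left/right in top image ~ rim at max diameter z~.05
for n,uv,z in [("keepL",(327,194),.05),("keepR",(363,194),.05),("keepknob",(347,190),.11),("jugfoot",(190,182),.0)]:
    p=onz(t,uv,z);print(n,np.round(p,3),"drainer",f(p))
for n,uv,z in [("knob",(177.5,241),.107),("jugfoot",(380,316),0)]:
    p=onz(s,uv,z);print(n,np.round(p,3),"drainer",f(p))
E
```

```text
keepL [ 0.565 -0.139  0.05 ] drainer [  72. -174.]
keepR [ 0.565 -0.244  0.05 ] drainer [  99. -276.]
keepknob [ 0.564 -0.187  0.11 ] drainer [  83. -220.]
jugfoot [0.612 0.27  0.   ] drainer [ 11. 233.]
knob [ 0.571 -0.183  0.107] drainer [  89. -215.]
jugfoot [0.592 0.261 0.   ] drainer [ -7. 219.]
```

View pics/cad.png

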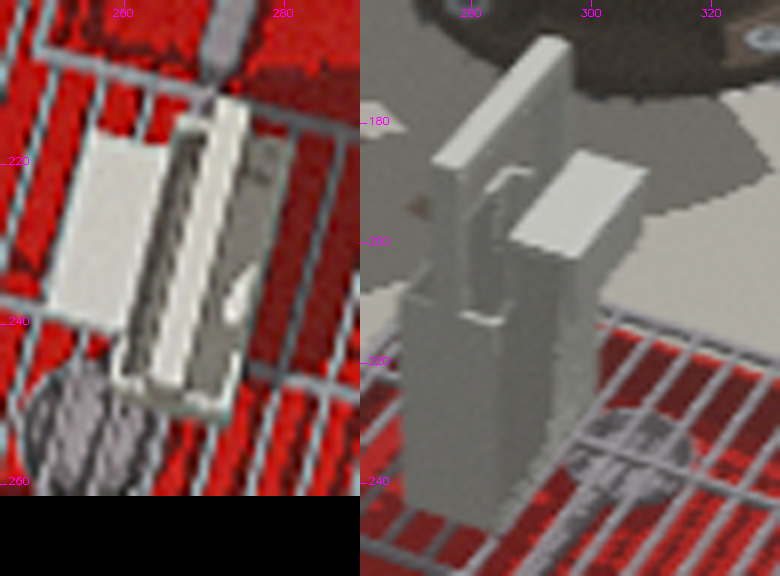

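The crop shows the white caddy. The bar's top face runs (273.5,212)-(266,247.5) in the top view and (276.5,187)-(295,166.7) in the scene view, with the hook plate on the rail side. The choice stands.

```bash
python3 - <<'E'
from h import *
from plant import sensors
t=load("pics/top0.npy");s=load("pics/scene0.npy")
for a,b in [((273.7,211.7),(276.6,187.2)),((266,247.7),(295,166.7)),((269.8,229.6),(285.8,177))]:
    print(np.round(onz(t,a,.219),4),np.round(onz(s,b,.219),4),*[np.round(x,4) for x in tri(ray(t,a),ray(s,b))])
print(sensors.get_state()["tcp_pos"],sensors.get_state()["eef_rot"])
E
```

```text
[0.4857 0.0151 0.219 ] [0.4853 0.0166 0.219 ] [0.4856 0.0159 0.2191] [0.0008 0.0008]
[0.3978 0.0337 0.219 ] [0.4021 0.0383 0.219 ] [0.3977 0.0355 0.2158] [0.0018 0.0018]
[0.4417 0.0246 0.219 ] [0.445  0.0272 0.219 ] [0.4418 0.0255 0.2166] [0.0009 0.0009]
[ 0.20950375 -0.64127636  0.2258159 ] [ 1.79924955e+02 -9.41062098e-03 -1.61908762e+02]
```

```bash
python3 -m handwheel '[1.5,4.4,0.9,0,0,-0.03, 3,8.8,1.8,0,0,-0.07, 4.5,13.2,2.7,0,0,-0.1, 6,17.6,3.6,0,0,-0.14, 7.5,22,4.5,0,0,-0.17, 9,26.4,5.4,0,0,-0.2, 10.5,30.8,6.3,0,0,-0.24, 12,35,7.2,0,0,-0.27]' 0
```

```text
time_s: 0.95
tcp_pos: [0.3294, -0.2895, 0.2982]
eef_rot: [179.9, 0.0, -177.5]
contact_force: [1.8, -1.0, -0.7]
gripper_width: 0.0876
```

```bash
python3 -m handwheel '[1.6,4.5,0,0,0,-0.04, 3.2,9,0,0,0,-0.08, 4.8,13.5,0,0,0,-0.12, 6.4,18,0,0,0,-0.16, 8,22.5,0,0,0,-0.2, 9.6,27,0,0,0,-0.24, 11.4,31.5,0,0,0,-0.264, 11.4,31.5,0,0,0,-0.264]' && python3 - <<'E'
from h import *
from plant import sensors,viewer
s=sensors.get_state();d=viewer.capture("wrist");d["state"]=s;np.save("pics/w1.npy",d,allow_pickle=True)
print(s["tcp_pos"],s["eef_rot"],s["joints"])
cv2.imwrite("pics/w1.png",d["img"][:,:,::-1])
E
```

```text
time_s: 1.75
tcp_pos: [0.4448, 0.0297, 0.2977]
eef_rot: [179.9, -0.0, 167.6]
contact_force: [-1.4, -0.2, 0.4]
gripper_width: 0.0876
[0.44478037 0.0297149  0.29768977] [ 1.79923056e+02 -7.33097546e-03  1.67588801e+02] [ 2.92479255e+01 -4.26009632e+00 -1.96199518e+01 -6.46826993e-02
 -7.45944865e+01 -1.31641971e+02]
```

View pics/w1.png

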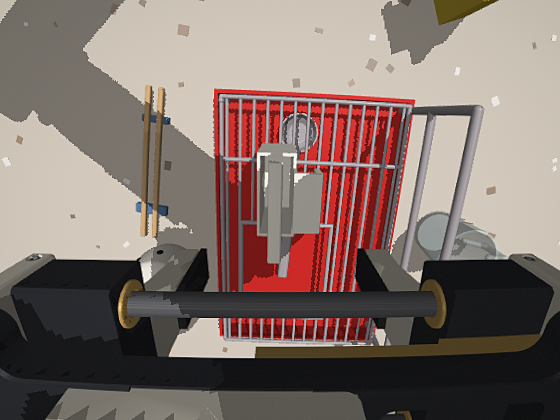

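The wrist view shows the bar's top face from about (278,165) to (272,262), just left of the jaw mid-column (281). I'll cast those to z=0.219.

```bash
python3 - <<'E'
from h import *
d=load("pics/w1.npy");crop(d["img"],240,130,340,290,4.5,"pics/w1c.png")
T=Tst(d["state"]);M=pose(d,T)
print(M.round(3))
for uv in [(277,150),(273,262),(275,210)]: print(uv,onz(d,uv,.219,M).round(4))
for p in [(.443,.0258,.219),(.4855,.0158,.219),(.398,.0355,.219)]: print(proj(d,p,M).round(1))
E
```

```text
[[ 0.215  0.977  0.002 -0.125]
 [ 0.929 -0.205  0.309 -0.469]
 [ 0.302 -0.065 -0.951  0.327]
 [ 0.     0.     0.     1.   ]]
(277, 150) [0.3895 0.0381 0.219 ]
(273, 262) [0.4844 0.013  0.219 ]
(275, 210) [0.4375 0.0256 0.219 ]
[276.7 216. ]
[276.3 262.5]
[276.2 161.3]
```

View pics/w1c.png

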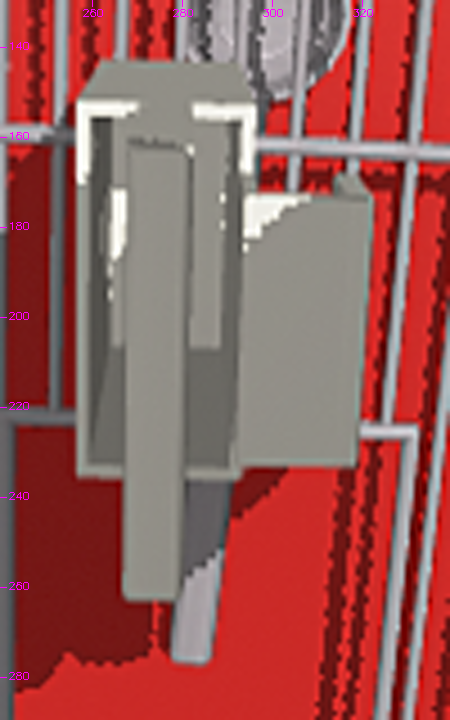

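The bar's top face spans (275,161)-(273.9,263).

```bash
python3 - <<'E'
from h import *
d=load("pics/w1.npy");t=load("pics/top0.npy");s=load("pics/scene0.npy")
T=Tst(d["state"]);M=pose(d,T)
a=onz(d,(275,161.3),.219,M);b=onz(d,(273.9,263.2),.219,M)
print(a,b,(a+b)/2,np.degrees(np.arctan2(*(b-a)[[1,0]])))
print(*tri(ray(t,(273.7,211.7)),ray(s,(276.6,187.2)),ray(d,(273.9,263.2),M)))
# tail of spoon & rail
for uv in [(282.5,276)]: print(onz(d,uv,.027,M))
print(proj(d,(.6877,.1421,.185),M), proj(d,(.394,.2215,.185),M))
# rail ends as seen
crop(d["img"],380,80,560,290,3,"pics/w1r.png")
E
```

```text
[0.39781461 0.0345803  0.219     ] [0.4857396  0.01354875 0.219     ] [0.4417771  0.02406453 0.219     ] -13.452313188691377
[0.48550035 0.01510199 0.21927714] [np.float64(0.00020064286964078834), np.float64(0.001522998139272586), np.float64(0.001499114185030859)]
[ 0.61072869 -0.00515969  0.027     ]
[415.30711748 373.16414746] [479.53124195 107.73186929]
```

View pics/w1r.png

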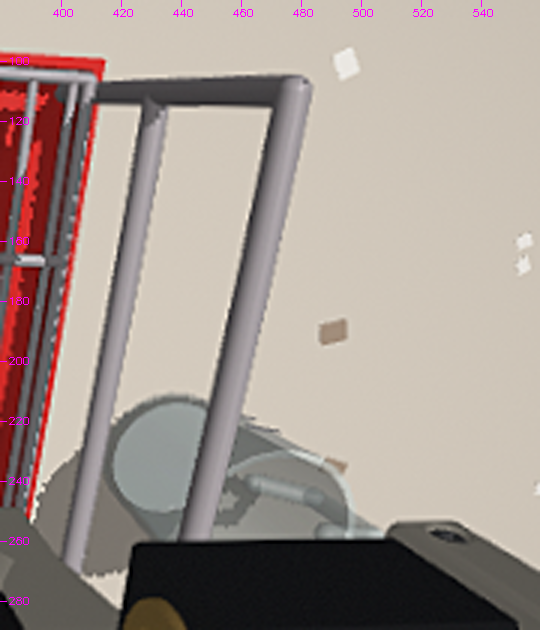

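Three views agree to within 2 mm: handle centre (0.442, 0.025, 0.213), yaw -13.3°. Descending to TCP z=0.194.

```bash
python3 -m handwheel '[-0.3,-0.5,-3,0,0,-0.016, -0.3,-0.5,-6.5,0,0,-0.016, -0.3,-0.5,-9.5,0,0,-0.016, -0.3,-0.5,-10.3,0,0,-0.016, -0.3,-0.5,-10.3,0,0,-0.016]' 0; python3 -m handwheel '[0,0,0,0,0,0, 0,0,0,0,0,0, 0,0,0,0,0,0, 0,0,0,0,0,0, 0,0,0,0,0,0, 0,0,0,0,0,0]' 255 40
```

```text
time_s: 2.3
tcp_pos: [0.4402, 0.0219, 0.1942]
eef_rot: [-179.9, -0.1, 166.7]
contact_force: [0.2, -0.7, 1.4]
gripper_width: 0.0878
time_s: 2.9
tcp_pos: [0.4403, 0.0219, 0.1944]
eef_rot: [-180.0, -0.1, 166.7]
contact_force: [-0.2, -0.3, -0.1]
gripper_width: 0.0452
```

```bash
python3 -m handwheel '[0,0,0,0,0,0, 0,0,0,0,0,0, 0,0,0,0,0,0, 0,0,0,0,0,0, 0,0,0,0,0,0, 0,0,0,0,0,0, 0,0,0,0,0,0]' 255 40
```

```text
time_s: 3.6
tcp_pos: [0.4401, 0.0218, 0.1942]
eef_rot: [-179.9, -0.1, 166.7]
contact_force: [1.1, 0.1, -1.1]
gripper_width: 0.0112
```

```bash
python3 -m handwheel '[0,0,1,0,0,0, 0,0,3,0,0,0, 0,0,5,0,0,0, 0,0,7,0,0,0, 0,0,7,0,0,0]' && python3 - <<'E'
from h import *
from plant import sensors,viewer
s=sensors.get_state()
print(s["tcp_pos"],s["eef_rot"],s["joints"],s["contact_force"],s["gripper_width"])
for n in("wrist","scene","top"):
    d=viewer.capture(n);d["state"]=s;np.save(f"pics/{n}2.npy",d,allow_pickle=True)
w=load("pics/wrist2.npy")["img"];c=load("pics/scene2.npy")["img"][100:350,180:400]
cv2.imwrite("pics/w2.png",w[:,:,::-1]);cv2.imwrite("pics/s2.png",cv2.resize(c[:,:,::-1],None,fx=2.3,fy=2.3))
E
```

```text
time_s: 4.1
tcp_pos: [0.4415, 0.0222, 0.2672]
eef_rot: [179.9, 0.1, 166.7]
contact_force: [0.2, 0.5, -3.4]
gripper_width: 0.0115
[0.44146583 0.02217834 0.26721835] [1.79914747e+02 9.83799476e-02 1.66672678e+02] [ 2.85944260e+01 -3.80897802e+00 -2.31867732e+01  2.43576276e-03
 -7.04920457e+01 -1.31922485e+02] [ 0.2483673   0.54295527 -3.35288493] 0.011531817623541841
```

View pics/w2.png

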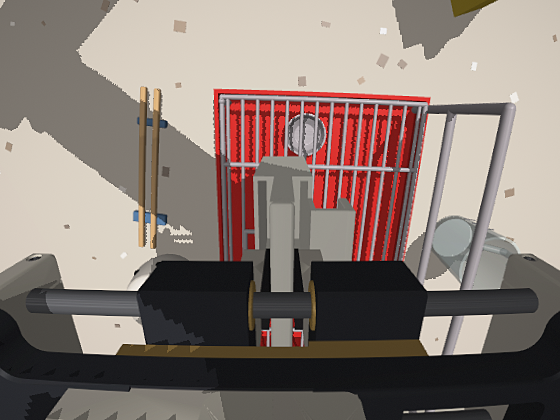

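View pics/s2.png

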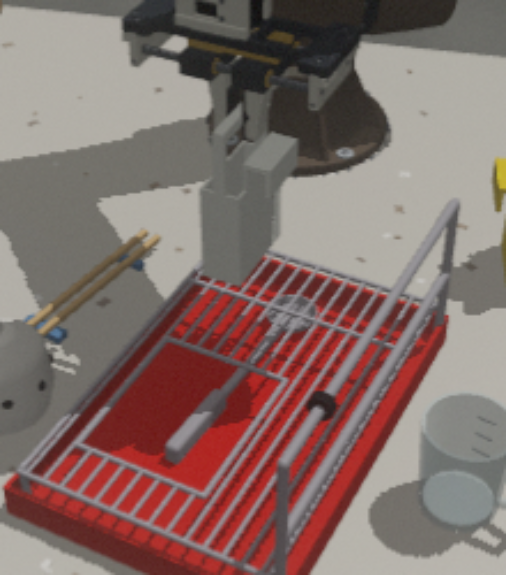

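The caddy hangs upright in the gripper (foot corners level at scene crop (205,270)-(245,282)), and the force of 3.4 N matches its weight. Next I'll refine the rail line from all views.

```bash
python3 - <<'E'
from h import *
t=load("pics/top2.npy");w=load("pics/wrist2.npy")
crop(t["img"],185,105,245,260,5,"pics/tr.png")
crop(w["img"],400,90,540,260,4,"pics/wr.png")
a=cv2.imread("pics/tr.png");b=cv2.imread("pics/wr.png")[:590]
H=max(a.shape[0],b.shape[0]);H=min(H,600);a=cv2.resize(a,None,fx=.77,fy=.77)
c=np.zeros((600,a.shape[1]+b.shape[1]//2*2,3),np.uint8);c=np.zeros((600,800,3),np.uint8)
c[:a.shape[0],:a.shape[1]]=a;bb=b[:, :800-a.shape[1]];c[:bb.shape[0],a.shape[1]:a.shape[1]+bb.shape[1]]=bb
cv2.imwrite("pics/rails.png",c); print(a.shape)
# gray profiles rows in top
im=t["img"].astype(int)
for y in (120,150,170,190,210,230,245):
    print(y,[(x,*im[y,x]) for x in range(int(233-(y-114)*42/136)-8,int(233-(y-114)*42/136)+9)][::1])
E
```

```text
(597, 231, 3)
120 [(223, np.int64(190), np.int64(181), np.int64(165)), (224, np.int64(195), np.int64(185), np.int64(168)), (225, np.int64(184), np.int64(175), np.int64(164)), (226, np.int64(185), np.int64(175), np.int64(158)), (227, np.int64(187), np.int64(177), np.int64(164)), (228, np.int64(190), np.int64(179), np.int64(166)), (229, np.int64(153), np.int64(144), np.int64(139)), (230, np.int64(154), np.int64(143), np.int64(143)), (231, np.int64(160), np.int64(153), np.int64(150)), (232, np.int64(139), np.int64(131), np.int64(125)), (233, np.int64(111), np.int64(103), np.int64(98)), (234, np.int64(105), np.int64(97), np.int64(90)), (235, np.int64(92), np.int64(87), np.int64(82)), (236, np.int64(179), np.int64(171), np.int64(158)), (237, np.int64(193), np.int64(183), np.int64(167)), (238, np.int64(190), np.int64(177), np.int64(168)), (239, np.int64(189), np.int64(176), np.int64(161))]
150 [(213, np.int64(187), np.int64(178), np.int64(166)), (214, np.int64(186), np.int64(176), np.int64(162)), (215, np.int64(182), np.int64(174), np.int64(159)), (216, np.int64(189), np.int64(176), np.int
[... 4244 characters left out ...]
np.int64(75)), (187, np.int64(96), np.int64(80), np.int64(68)), (188, np.int64(93), np.int64(78), np.int64(67)), (189, np.int64(95), np.int64(78), np.int64(65)), (190, np.int64(91), np.int64(78), np.int64(64)), (191, np.int64(92), np.int64(78), np.int64(66)), (192, np.int64(93), np.int64(76), np.int64(69)), (193, np.int64(86), np.int64(74), np.int64(60)), (194, np.int64(96), np.int64(78), np.int64(66)), (195, np.int64(89), np.int64(74), np.int64(63)), (196, np.int64(90), np.int64(76), np.int64(67)), (197, np.int64(87), np.int64(75), np.int64(65)), (198, np.int64(85), np.int64(73), np.int64(65)), (199, np.int64(91), np.int64(75), np.int64(65)), (200, np.int64(83), np.int64(71), np.int64(58))]
```

View pics/rails.png

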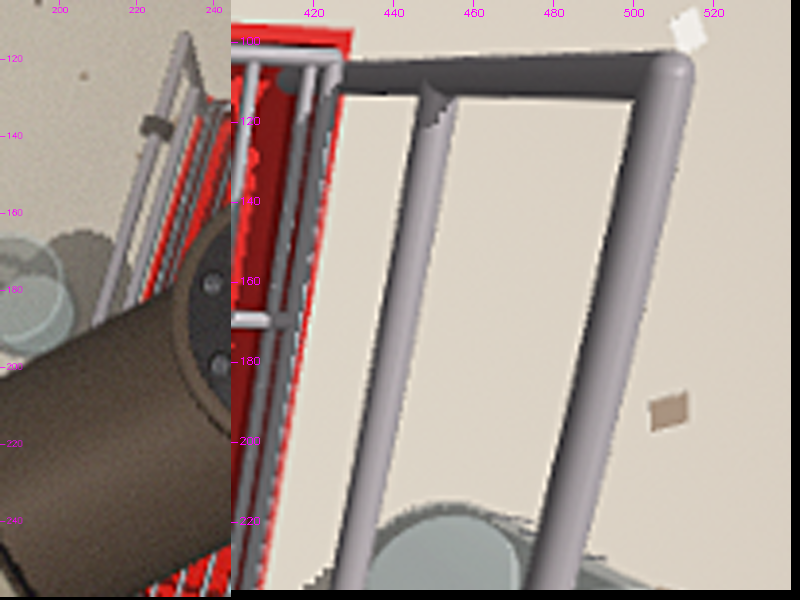

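The rail's centre line in the wrist view goes through about (507,120), (498,160) and (483.4,220). In top0 it passes about (226.6,137), (222,150) and (191.5,250).

```bash
python3 - <<'E'
from h import *
t=load("pics/top0.npy");s=load("pics/scene0.npy");w=load("pics/wrist2.npy");w1=load("pics/w1.npy")
M=pose(w,Tst(w["state"]));M1=pose(w1,Tst(w1["state"]))
for uv in [(507,120),(498,160),(483.4,220)]: print("w2",onz(w,uv,.185,M).round(4))
for uv in [(477,120),(454,213)]: print("w1",onz(w1,uv,.185,M1).round(4))
im0=t["img"].astype(int)
for y in (118,125,150,170,190,210,230,242):
    xc=233-(y-114)*42/136
    xs=np.arange(int(xc)-9,int(xc)+8); print(y,xs[0],im0[y,xs,0])
O=np.array([.541,.048]);yaw=np.radians(-15.2);R=np.array([[np.cos(yaw),-np.sin(yaw)],[np.sin(yaw),np.cos(yaw)]])
print("model rail -125:",O+R@[-.125,.13],"0:",O+R@[0,.13],"ring", O+R@[.117,.13])
E
```

```text
w2 [0.4044 0.2178 0.185 ]
w2 [0.4358 0.2092 0.185 ]
w2 [0.4872 0.1951 0.185 ]
w1 [0.4043 0.2187 0.185 ]
w1 [0.489  0.1931 0.185 ]
118 222 [174 172 170 175 173 176 172 147 130 142 146 111  95 112 170 175 170]
125 220 [171 170 173 174 170 170 175 154 137 142 142 115 168 151 109  99  85]
150 212 [169 172 170 175 173 172 173 163 134 143 137 103 155 182 173 134 138]
170 206 [110 107 106 110 109 108 105  98 119 146 137  96 157 183 170 128 137]
190 200 [120 125 122  96  89 105 100  97 117 148 140  91 163 182 170 135 148]
210 194 [181 179 177 176 180 181 176 165 141 145 133  89 164 189 169 137 143]
230 188 [177 180 178 181 179 180 180 171 137 141 137  95 162 186 171 133 147]
242 184 [182 180 180 180 180 181 186 186 152 133 142 115 126 180 189 143 135]
model rail -125: [0.45445753 0.20622579] 0: [0.57508459 0.17345214] ring [0.68799152 0.14277601]
```

```bash
python3 - <<'E'
from h import *
t=load("pics/top0.npy");w=load("pics/wrist2.npy");w1=load("pics/w1.npy");s=load("pics/scene0.npy")
M=pose(w,Tst(w["state"]));M1=pose(w1,Tst(w1["state"]))
fit=lambda P:(lambda c:(round(np.degrees(np.arctan(c[0])),2),[round(np.polyval(c,x),4) for x in(.4,.45,.5,.6,.68)]))(np.polyfit(P[:,0],P[:,1],1))
A=np.array([onz(t,(x+.1,y+.0),.185) for y,x in [(118,231.2),(125,229.1),(150,221.5),(170,215.6),(190,209.6),(210,203.6),(230,197.6),(242,194)]])
B=np.array([onz(w,uv,.185,M) for uv in [(507,120),(498,160),(483.4,220)]]+[onz(w1,uv,.185,M1) for uv in [(477,120),(454,213)]])
print("top",fit(A));print("wrist",fit(B))
im=s["img"].astype(int)
crop(s["img"],290,180,390,300,5,"pics/sr.png")
E
```

```text
top (np.float64(-14.94), [np.float64(0.2186), np.float64(0.2053), np.float64(0.1919), np.float64(0.1652), np.float64(0.1439)])
wrist (np.float64(-16.12), [np.float64(0.2195), np.float64(0.2051), np.float64(0.1906), np.float64(0.1617), np.float64(0.1386)])
```

View pics/sr.png

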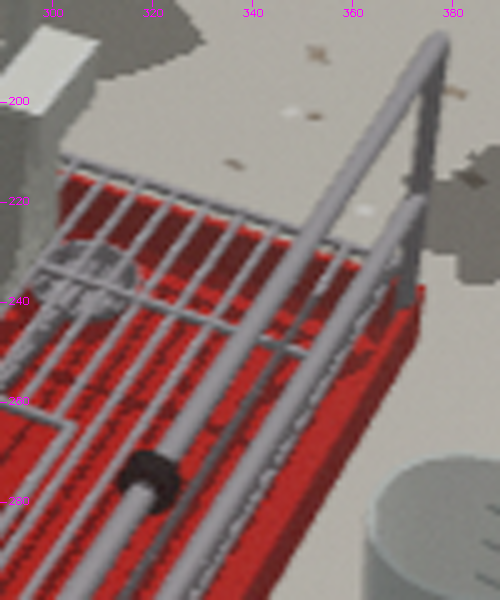

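```bash
python3 -m handwheel '[0.1,3.5,0,0,0,-0.01, 0.2,7.5,0,0,0,-0.02, 0.3,11.5,0,0,0,-0.031, 0.45,14.5,0,0,0,-0.031, 0.45,15.4,0,0,0,-0.031, 0.45,15.4,0,0,0,-0.031]' && python3 - <<'E'
from h import *
from plant import sensors,viewer
s=sensors.get_state()
print(s["tcp_pos"],s["eef_rot"],s["joints"],s["contact_force"],s["gripper_width"])
for n in("wrist","scene","top"):
    d=viewer.capture(n);d["state"]=s;np.save(f"pics/{n}3.npy",d,allow_pickle=True)
w=load("pics/wrist3.npy")["img"];c=load("pics/scene3.npy")["img"][60:330,230:470]
cv2.imwrite("pics/w3.png",w[:,:,::-1]);cv2.imwrite("pics/s3.png",cv2.resize(c[:,:,::-1],None,fx=2.2,fy=2.2))
E
```

```text
time_s: 4.85
tcp_pos: [0.4434, 0.1765, 0.2622]
eef_rot: [-179.8, -0.3, 165.0]
contact_force: [0.4, 0.1, -2.8]
gripper_width: 0.0117
[0.44342593 0.17652471 0.26217293] [-179.80802429   -0.28920917  164.97092045] [  45.26712503    0.42687059  -19.71712184   -0.16591984  -70.16614287
 -150.23900204] [ 0.39567291  0.10898501 -2.83428634] 0.011741373295714157
```

View pics/w3.png

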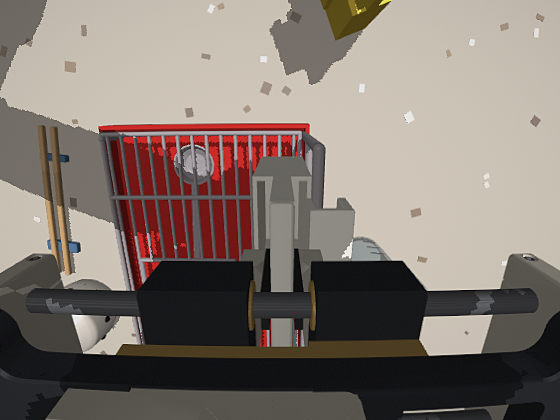

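View pics/s3.png

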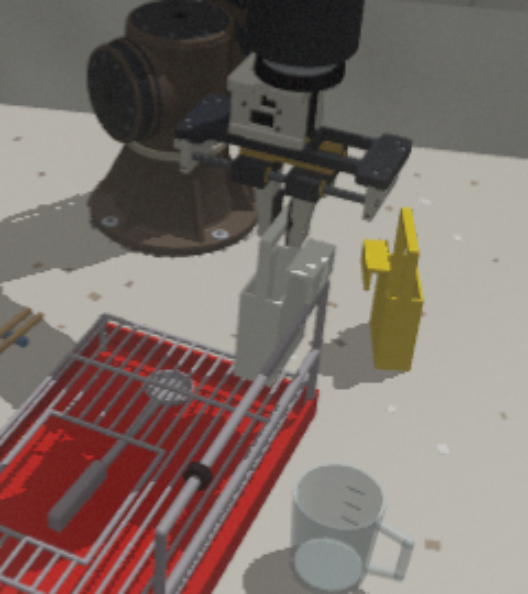

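```bash
python3 - <<'E'
from h import *
w=load("pics/wrist3.npy");M=pose(w,Tst(w["state"]));
crop(w["img"],240,120,370,270,4,"pics/w3c.png")
for uv in [(318.5,160),(318,175),(318,200)]: print(onz(w,uv,.185,M).round(4))
# predicted hook channel edges (drainer-y offsets) at handle frame
T=Tst(w["state"]);a=np.radians(-15.03);X=np.array([np.cos(a),np.sin(a),0]);Y=np.array([-np.sin(a),np.cos(a),0])
hc=T[:3,3]+X*.001+np.array([0,0,.0188])
hook=hc+Y*.029-np.array([0,0,.036]);print("hook pt",hook)
print("rail proj y at",[ (x,round(.2053+(x-.45)*np.tan(np.radians(-15.1)),4)) for x in(.42,.45,hook[0])])
E
```

```text
[0.404  0.2168 0.185 ]
[0.4156 0.2137 0.185 ]
[0.4359 0.2091 0.185 ]
hook pt [0.45191214 0.2042733  0.24497293]
rail proj y at [(0.42, np.float64(0.2134)), (0.45, np.float64(0.2053)), (np.float64(0.45191214088420634), np.float64(0.2048))]
```

View pics/w3c.png

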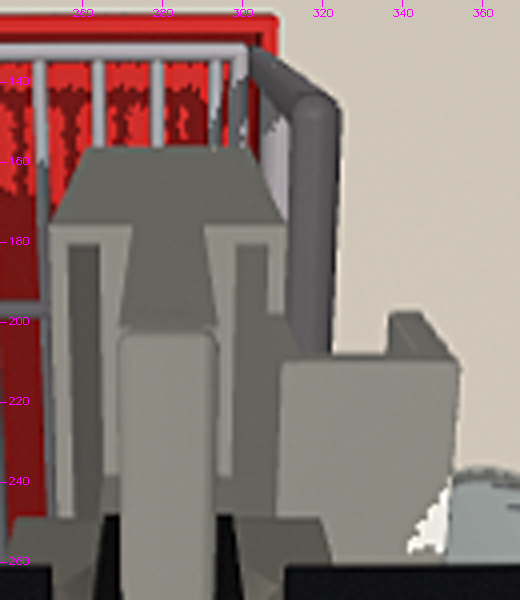

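The wrist crop shows the rail (columns 312-324) running midway under the channel between the box face and the lip at 338, and the lateral error is under 1 mm. Lowering.

```bash
python3 -m handwheel '[0,0.05,-1.5,0,0,0, 0,0.05,-3,0,0,0, 0,0.05,-4.2,0,0,0, 0,0.05,-5,0,0,0, 0,0.05,-5.2,0,0,0]'
```

```text
time_s: 5.5
tcp_pos: [0.4433, 0.1747, 0.2101]
eef_rot: [-179.8, -0.3, 164.8]
contact_force: [0.0, 0.8, -2.8]
gripper_width: 0.0118
```

```bash
python3 -m handwheel '[0,0.2,0,0,0,0.003, 0,0.2,-0.2,0,0,0.003, 0,0.2,-0.35,0,0,0.003, 0,0.2,-0.4,0,0,0.003]'
```

```text
time_s: 5.9
tcp_pos: [0.4436, 0.1766, 0.207]
eef_rot: [-179.8, -0.2, 165.0]
contact_force: [-2.4, -2.3, 6.7]
gripper_width: 0.0112
```

```bash
python3 - <<'E'
from h import *
from plant import sensors,viewer
s=sensors.get_state()
print(s["tcp_pos"],s["eef_rot"],s["joints"],s["contact_force"],s["moment"],s["gripper_width"])
for n in("wrist","scene"):
    d=viewer.capture(n);d["state"]=s;np.save(f"pics/{n}4.npy",d,allow_pickle=True)
w=load("pics/wrist4.npy");c=load("pics/scene4.npy")
crop(w["img"],240,120,370,270,3.5,"pics/a.png");crop(c["img"],320,150,400,260,4.7,"pics/b.png")
a=cv2.imread("pics/a.png");b=cv2.imread("pics/b.png")[:525];o=np.zeros((525,a.shape[1]+b.shape[1],3),np.uint8);o[:a.shape[0],:a.shape[1]]=a;o[:b.shape[0],a.shape[1]:]=b;cv2.imwrite("pics/ab4.png",o);print(o.shape)
E
```

```text
[0.44358957 0.17661885 0.20699216] [-179.81496152   -0.23795084  165.00482816] [ 4.52961337e+01  2.71724644e+00 -2.48169113e+01 -1.29327788e-01
 -6.27445446e+01 -1.50231415e+02] [-2.4237147  -2.3315679   6.70124895] [-0.79465094  1.1946072   0.01354453] 0.011237792267956506
(525, 831, 3)
```

View pics/ab4.png

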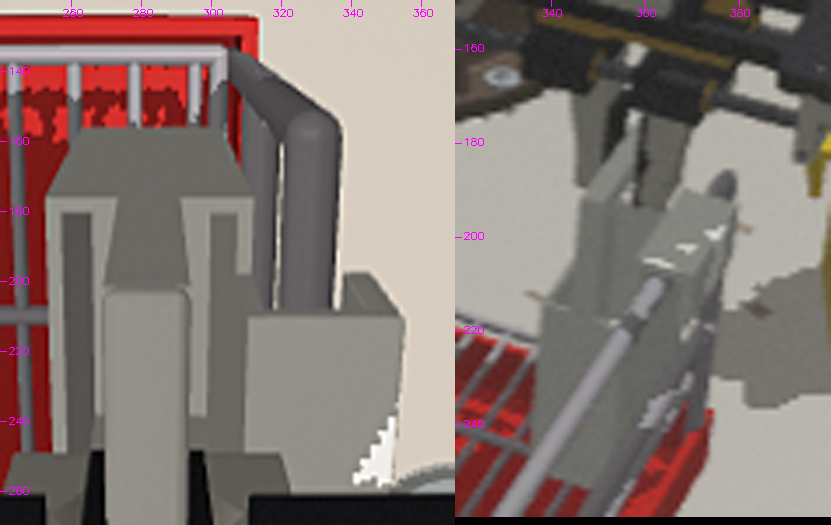

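The crop shows the hook seated over the rail, with the rail between the box and the lip, and about 9 N of its load taken up. Sliding along (0.9655, -0.2605).

```bash
python3 -m handwheel '[1.5,-0.4,0.06,0,0,0, 3.9,-1.05,0.06,0,0,0, 6.3,-1.7,0.06,0,0,0, 8.7,-2.35,0.06,0,0,0, 11.1,-3,0.06,0,0,0, 13.5,-3.65,0.06,0,0,0, 15.4,-4.16,0.06,0,0,0, 15.4,-4.16,0.06,0,0,0]'
```

```text
time_s: 6.8
tcp_pos: [0.6005, 0.1344, 0.2073]
eef_rot: [-179.8, -0.2, 164.9]
contact_force: [1.2, -0.4, -1.3]
gripper_width: 0.0115
```

```bash
python3 -m handwheel '[1.2,-0.32,0,0,0,0, 2.4,-0.65,0,0,0,0, 3.4,-0.92,0,0,0,0, 4,-1.08,0,0,0,0, 4,-1.08,0,0,0,0]'
```

```text
time_s: 7.3
tcp_pos: [0.6416, 0.1234, 0.2073]
eef_rot: [-179.8, -0.1, 164.9]
contact_force: [1.0, 0.0, -1.3]
gripper_width: 0.0117
```

```bash
python3 -m handwheel '[0.1,-0.03,0,0,0,0, 0.2,-0.05,0,0,0,0, 0.3,-0.08,0,0,0,0, 0.3,-0.08,0,0,0,0]'; python3 -m handwheel '[0.1,-0.03,0,0,0,0, 0.2,-0.05,0,0,0,0, 0.2,-0.05,0,0,0,0]';
```

```text
time_s: 7.7
tcp_pos: [0.6444, 0.1227, 0.2073]
eef_rot: [-179.8, -0.1, 164.9]
contact_force: [-0.8, 0.6, -1.3]
gripper_width: 0.0117
time_s: 8.0
tcp_pos: [0.6451, 0.1222, 0.2073]
eef_rot: [-179.8, -0.2, 164.9]
contact_force: [-7.4, 2.2, 3.0]
gripper_width: 0.0115
```

```bash
python3 - <<'E'
from h import *
from plant import sensors,viewer
s=sensors.get_state()
for n in("wrist","scene","top"):
    d=viewer.capture(n);d["state"]=s;np.save(f"pics/{n}5.npy",d,allow_pickle=True)
c=load("pics/scene5.npy");w=load("pics/top5.npy")
crop(c["img"],270,170,390,340,3.5,"pics/b.png");crop(w["img"],180,100,300,220,3.2,"pics/a.png")
a=cv2.imread("pics/a.png");b=cv2.imread("pics/b.png");o=np.zeros((600,a.shape[1]+b.shape[1],3),np.uint8);o[:a.shape[0],:a.shape[1]]=a;o[:b.shape[0],a.shape[1]:]=b[:600];cv2.imwrite("pics/ab5.png",o);print(o.shape)
E
```

```text
(600, 804, 3)
```

View pics/ab5.png

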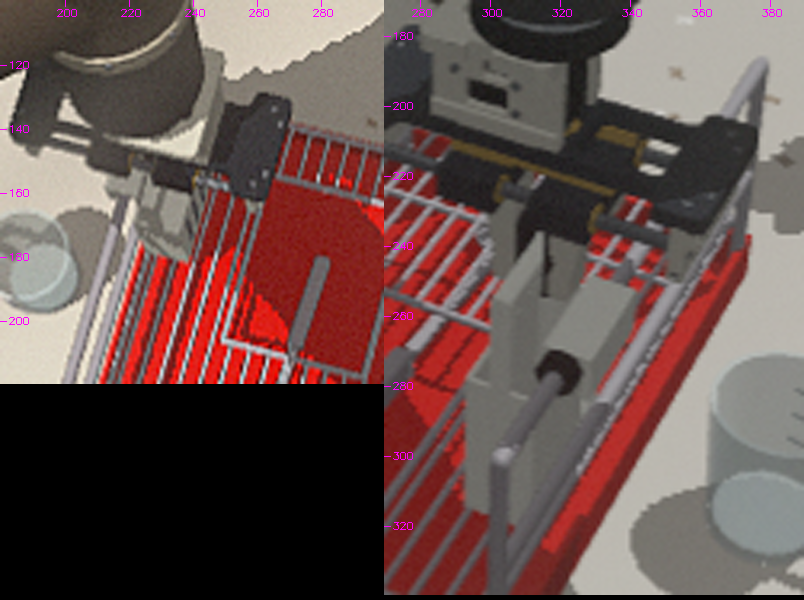

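The scene crop shows the hook's end against the ring at (319,276), and the +7 N reaction agrees. Releasing.

```bash
python3 -m handwheel '[0,0,0,0,0,0, 0,0,0,0,0,0, 0,0,0,0,0,0, 0,0,0,0,0,0, 0,0,0,0,0,0]' 120; python3 -m handwheel '[0,0,1,0,0,0, 0,0,3,0,0,0, 0,0,6,0,0,0, 0,0,10,0,0,0, 0,-1,12,0,0,0, -1,-4,13,0,0,0, -2.5,-8,13,0,0,0, -2.5,-8,13,0,0,0]'
```

```text
time_s: 8.65
tcp_pos: [0.6453, 0.1222, 0.2074]
eef_rot: [-179.8, -0.2, 164.9]
contact_force: [-0.9, 0.7, -0.1]
gripper_width: 0.0442
time_s: 9.45
tcp_pos: [0.6192, 0.0389, 0.3399]
eef_rot: [-179.9, -0.1, 164.8]
contact_force: [-0.4, 0.1, 0.5]
gripper_width: 0.0465
```

```bash
python3 - <<'E'
from h import *
from plant import sensors,viewer
s=sensors.get_state();print(s["tcp_pos"],s["eef_rot"],s["joints"],s["time_s"])
for n in("wrist","scene","top"):
    d=viewer.capture(n);d["state"]=s;np.save(f"pics/{n}6.npy",d,allow_pickle=True)
c=load("pics/scene6.npy");w=load("pics/top6.npy")
crop(c["img"],200,170,390,340,2.4,"pics/b.png");cv2.imwrite("pics/w6.png",load("pics/wrist6.npy")["img"][:,:,::-1]);crop(w["img"],180,100,330,270,2.3,"pics/a.png")
a=cv2.imread("pics/a.png");b=cv2.imread("pics/b.png");o=np.zeros((600,a.shape[1]+b.shape[1],3),np.uint8);o[:a.shape[0],:a.shape[1]]=a;o[:b.shape[0],a.shape[1]:]=b[:600];cv2.imwrite("pics/ab6.png",o[:420]);print(o.shape)
E
```

```text
[0.61923593 0.03889383 0.33989614] [-1.79852734e+02 -6.52915590e-02  1.64802083e+02] [ 2.16510464e+01  1.26945330e+01  4.25732982e+00  7.95216788e-02
 -8.17033689e+01 -1.26860451e+02] 9.45
(600, 801, 3)
```

View pics/ab6.png

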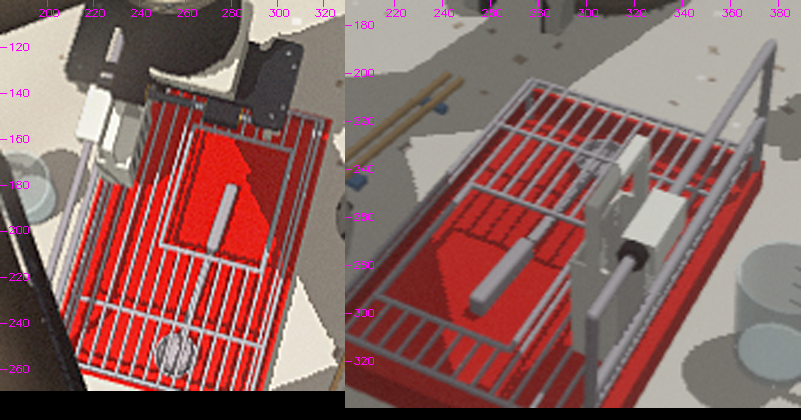

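View pics/w6.png

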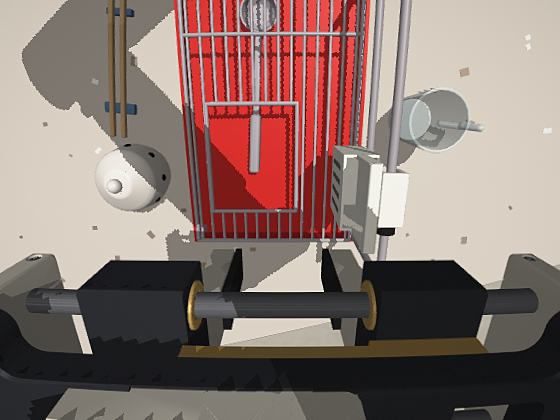

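The caddy hangs on the rail against the ring (scene crop ring at about (319,276), wrist view (387,232)), and the spoon is now fully visible. I'll measure its grip in all three views.

```bash
python3 - <<'E'
from h import *
w=load("pics/wrist6.npy");s=load("pics/scene6.npy");t=load("pics/top6.npy")
crop(w["img"],230,0,290,185,3.2,"pics/a.png");crop(s["img"],240,225,300,310,6,"pics/b.png");crop(t["img"],250,170,300,262,5.5,"pics/c.png")
I=[cv2.imread(f"pics/{k}.png") for k in "abc"];o=np.zeros((600,sum(i.shape[1] for i in I),3),np.uint8);x=0
for i in I: o[:min(600,i.shape[0]),x:x+i.shape[1]]=i[:600];print(x);x+=i.shape[1]
cv2.imwrite("pics/sp6.png",o);print(o.shape)
E
```

```text
0
192
552
(600, 827, 3)
```

View pics/sp6.png

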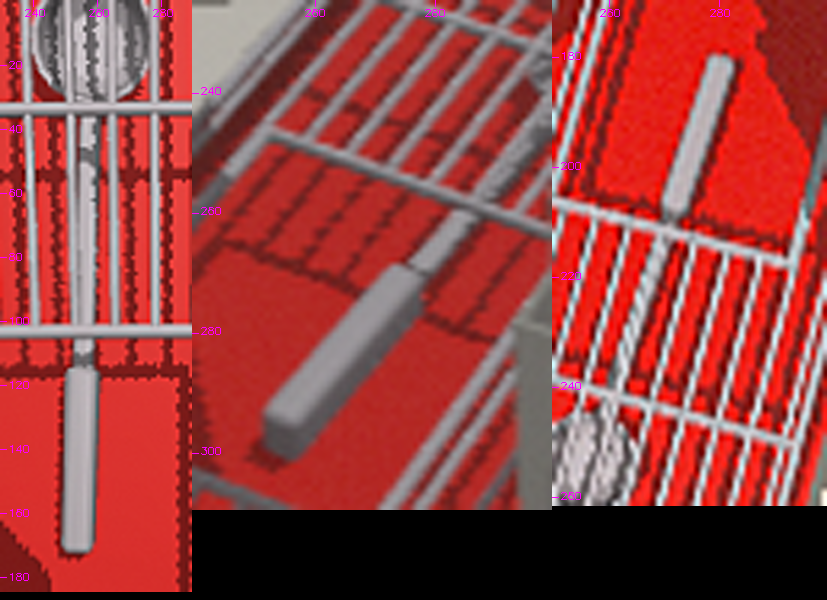

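```bash
python3 - <<'E'
from h import *
w=load("pics/wrist6.npy");s=load("pics/scene6.npy");t=load("pics/top6.npy")
M=pose(w,Tst(w["state"]))
a=[onz(w,(254.3,171.8),.027,M),onz(s,(254.8,294.3),.027),onz(t,(280.9,180.4),.027)]
b=[onz(w,(255.6,114.7),.027,M),onz(s,(275.7,270.3),.027),onz(t,(272.4,208.7),.027)]
for p,q in zip(a,b): print(p.round(4),q.round(4),"len",np.linalg.norm(p-q).round(4),"yaw",np.degrees(np.arctan2(*(p-q)[[1,0]])).round(1),"mid",((p+q)/2).round(4))
print(*tri(ray(w,(254.3,171.8),M),ray(s,(254.8,294.3)),ray(t,(280.9,180.4))))
print(*tri(ray(w,(255.6,114.7),M),ray(s,(275.7,270.3)),ray(t,(272.4,208.7))))
# bowl centre
print([onz(t,(255.8,251.5),.018).round(4), onz(w,(258.5,13),.018,M).round(4)])
# opening inner corners from wrist
for uv in [(207,105),(297,105),(297,210),(212,210)]: print(onz(w,uv,.055,M).round(4))
E
```

```text
[ 0.613  -0.0055  0.027 ] [0.5296 0.0216 0.027 ] len 0.0876 yaw -18.0 mid [0.5713 0.0081 0.027 ]
[ 0.6125 -0.0033  0.027 ] [0.5331 0.0234 0.027 ] len 0.0838 yaw -18.6 mid [0.5728 0.0101 0.027 ]
[ 0.6104 -0.0062  0.027 ] [0.5253 0.0189 0.027 ] len 0.0888 yaw -16.5 mid [0.5679 0.0064 0.027 ]
[ 0.61174536 -0.00516274  0.02573972] [np.float64(0.00147926375943157), np.float64(0.0015825778338313015), np.float64(0.0014860727197444678)]
[0.52764769 0.02063648 0.02054065] [np.float64(0.0018863648723163927), np.float64(0.0014221402614792201), np.float64(0.002089641632651221)]
[array([0.4007, 0.0672, 0.018 ]), array([0.3949, 0.0648, 0.018 ])]
[ 0.4989 -0.0387  0.055 ]
[0.5329 0.0841 0.055 ]
[0.6837 0.0454 0.055 ]
[ 0.6489 -0.083   0.055 ]
```

The views agree within about 2 mm: grip centre (0.571, 0.008), yaw -18°, at about (40,-31) mm in the drainer frame. I'll grip 10 mm tailward of that, first going above the opening.

```bash
python3 -m handwheel '[-1.5,-1.5,-3,0,0,-0.02, -3,-3,-7,0,0,-0.049, -3.87,-3.42,-11.5,0,0,-0.049, -3.87,-3.42,-16,0,0,-0.049, -3.87,-3.42,-20,0,0,-0.049, -3.87,-3.42,-23,0,0,-0.049, -3.87,-3.42,-23,0,0,-0.049]' 120; python3 - <<'E'
from h import *
from plant import sensors,viewer
s=sensors.get_state();print(s["tcp_pos"],s["eef_rot"],s["joints"],s["contact_force"])
d=viewer.capture("wrist");d["state"]=s;np.save("pics/wrist7.npy",d,allow_pickle=True);cv2.imwrite("pics/w7.png",d["img"][:,:,::-1])
E
```

```text
time_s: 10.3
tcp_pos: [0.5791, 0.008, 0.1037]
eef_rot: [-179.6, -0.6, 162.1]
contact_force: [-0.3, -0.2, -0.5]
gripper_width: 0.0462
[0.57912331 0.00796992 0.10371615] [-179.58626208   -0.5586741   162.09940617] [ 2.01150648e+01  1.82308590e+01 -2.02398950e+01 -2.29025965e-02
 -5.22242034e+01 -1.27999502e+02] [-0.30763605 -0.19900287 -0.49326583]
```

View pics/w7.png

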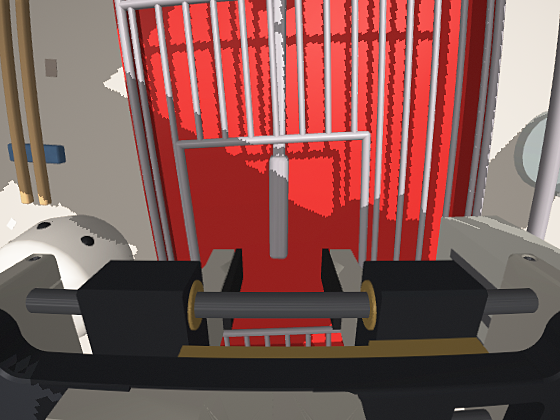

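The wrist view shows the grip from (279,157) to (279,257), between the jaws and nearly on the mid-column (281.6). I'll cast it.

```bash
python3 - <<'E'
from h import *
w=load("pics/wrist7.npy");T=Tst(w["state"]);M=pose(w,T)
a=onz(w,(279,255),.027,M);b=onz(w,(279.3,157),.027,M);print(a,b,np.linalg.norm(a-b),np.degrees(np.arctan2(*(a-b)[[1,0]])),(a+b)/2)
u=(a-b)/np.linalg.norm(a-b);g=(a+b)/2+.010*u;print("target",g,"delta",g-T[:3,3])
E
```

```text
[ 0.61011001 -0.00517507  0.027     ] [0.52957807 0.02135469 0.027     ] 0.08478928361597998 -18.23351100937938 [0.56984404 0.00808981 0.027     ]
target [0.57934193 0.00496091 0.027     ] delta [ 0.00021862 -0.00300901 -0.07671615]
```

```bash
python3 -m handwheel '[0,-0.3,-2.5,0,0,-0.005, 0,-0.3,-5,0,0,-0.005, 0,-0.3,-7.2,0,0,-0.005, 0,-0.3,-8.6,0,0,-0.005, 0,-0.3,-9.2,0,0,-0.005, 0,-0.3,-9.2,0,0,-0.005]'
```

```text
time_s: 10.95
tcp_pos: [0.582, 0.0057, 0.0154]
eef_rot: [-179.7, -0.3, 161.9]
contact_force: [-0.1, -0.0, 0.8]
gripper_width: 0.046
```

```bash
python3 -m handwheel '[-0.1,-0.1,-0.3,0,0.005,0, -0.1,-0.1,-0.6,0,0.005,0, -0.1,-0.1,-0.6,0,0.005,0]'
```

```text
time_s: 11.25
tcp_pos: [0.5813, 0.0048, 0.0098]
eef_rot: [-179.6, -0.5, 161.9]
contact_force: [0.3, -0.6, 0.3]
gripper_width: 0.0464
```

Now close on the grip at 50 N.

```bash
python3 -m handwheel '[0,0,-0.1,0,0,0, 0,0,-0.1,0,0,0, 0,0,-0.1,0,0,0, 0,0,-0.1,0,0,0, 0,0,-0.1,0,0,0, 0,0,-0.1,0,0,0, 0,0,-0.1,0,0,0]' 255 50; python3 - <<'E'
from h import *
O=np.array([.541,.048]);yaw=np.radians(-15.1);R=np.array([[np.cos(yaw),-np.sin(yaw)],[np.sin(yaw),np.cos(yaw)]])
g=R.T@(np.array([.5813,.0048])-O);print("grasp in drainer",g)
# spoon profile relative to grasp point P (spoon s coordinate; grasp 10 mm tailward of grip centre); P at TCP; h above underside
# pieces: (s0,s1,h0,h1) rel. grip centre
pcs=[(-45,45,0,22),(-160,-45,6,16),(-215,-159,0,18)]
def clear(Gx,Gz,th):  # grip-centre underside height Gz(mm), drainer x Gx
    c,si=np.cos(th),np.sin(th);fl=99;A=99;B=99
    for s0,s1,h0,h1 in pcs:
        for s in np.linspace(s0,s1,60):
            for h in(h0,h1):
                x=Gx+s*c-h*si;z=Gz+s*si+h*c
                fl=min(fl,z-5)
                if x<-18: A=min(A,49-z)
                if x>138: B=min(B,z-55)
    return fl,A,B
x0=39.5
for Gx,Gz,d in [(39.5,5,0),(45,24,5),(60,38,8.5),(75,50,12),(95,66,17),(115,82,22),(135,95,26),(150,104,29),(165,110,31),(185,116,33),(185,170,33)]:
    print(Gx,Gz,d,np.round(clear(Gx,Gz,np.radians(d)),1))
E
```

```text
time_s: 11.95
tcp_pos: [0.5813, 0.0048, 0.0089]
eef_rot: [-179.6, -0.5, 161.9]
contact_force: [-0.9, -0.2, 0.7]
gripper_width: 0.0158
grasp in drainer [ 0.05016234 -0.03121009]
39.5 5 0 [ 0. 26. 99.]
45 24 5 [ 0.3 14.5 99. ]
60 38 8.5 [ 1.2  6.7 99. ]
75 50 12 [ 0.3  2.4 99. ]
95 66 17 [-1.9  1.4 24.2]
115 82 22 [-3.5  4.1 36.4]
135 95 26 [-4.2  8.8 41.7]
150 104 29 [-5.2 17.8 42.7]
165 110 31 [-5.7 28.4 38.9]
185 116 33 [-6.1 99.  36.5]
185 170 33 [47.9 99.  90.5]
```

```bash
cat > path.py <<'E'
from h import *
pcs=[(-45,45,0,22),(-160,-45,6,16),(-215,-159,0,18)]
def clear(Gx,Gz,th):
    c,si=np.cos(th),np.sin(th);fl=A=B=99
    for s0,s1,h0,h1 in pcs:
        s=np.linspace(s0,s1,40)
        for h in(h0,h1):
            x=Gx+s*c-h*si;z=Gz+s*si+h*c
            fl=min(fl,(z-5).min())
            if (x<-17).any(): A=min(A,(49-z)[x<-17].min())
            if (x>137).any(): B=min(B,(z-55)[x>137].min())
    # gripper body lower corners rel TCP (s=10,h=4)
    tx,tz=10,4
    body=min(Gz+(tx+a)*si+(tz+66)*c for a in(-39,39))-55
    return fl,A,B,body
E
python3 - <<'E'
from path import *
for Gx in (40,50,60,75,90,105,120,135,150,165,180,190):
    best=max(((min(min(clear(Gx,Gz,np.radians(d))[:3]),clear(Gx,Gz,np.radians(d))[3]-0,8)-.05*abs(d),Gz,d) for Gz in range(5,150,2) for d in np.arange(0,36,1)),key=lambda q:q[0])
    print(Gx,best[1:],np.round(clear(Gx,best[1],np.radians(best[2])),1))
E
```

```text
40 (13, np.int64(0)) [ 8. 18. 99. 28.]
50 (13, np.int64(0)) [ 8. 18. 99. 28.]
60 (13, np.int64(0)) [ 8. 18. 99. 28.]
75 (13, np.int64(0)) [ 8. 18. 99. 28.]
90 (13, np.int64(0)) [ 8. 18. 99. 28.]
105 (55, np.int64(12)) [ 5.3  3.6  7.  62.4]
120 (59, np.int64(13)) [ 5.6  5.8  8.4 65.7]
135 (61, np.int64(13)) [ 7.6  6.2  6.8 67.7]
150 (65, np.int64(14)) [ 8.   7.4  6.9 70.9]
165 (71, np.int64(15)) [10.4  8.5  8.5 76.1]
180 (75, np.int64(15)) [14.4  8.2  9.  80.1]
190 (75, np.int64(15)) [14.4 11.1  8.4 80.1]
```

```bash
python3 - <<'E'
from path import *
W=[(39.5,5,0),(45,12,0.5),(60,18,2),(75,32,6),(90,46,9.8),(105,58,13),(120,67,15.5),(140,78,18),(160,88,20),(185,98,22),(195,125,24),(195,170,24)]
for i,(a,b) in enumerate(zip(W[:-1],W[1:])):
    for f in(.5,1): 
        q=np.array(a)+(np.array(b)-a)*f; print(q,np.round(clear(q[0],q[1],np.radians(q[2])),1))
# TCP world shift per waypoint
u=np.array([np.cos(np.radians(-18.1)),np.sin(np.radians(-18.1))]); ax=np.array([-u[1],u[0],0])
def tcp(w): 
    th=np.radians(w[2]);c,s=np.cos(th),np.sin(th);return w[0]+10*c-4*s, w[1]+10*s+4*c
t0=tcp(W[0])
for w in W:
    t=tcp(w);d=(t[0]-t0[0])/10;z=(t[1]-t0[1])/10;rv=-ax*np.radians(w[2]);print(w,"cm",(d*u).round(2),round(z,2),"rv",rv.round(3))
E
```

```text
[42.25  8.5   0.25] [ 2.6 23.2 99.  23.4]
[45.  12.   0.5] [ 5.1 20.4 99.  26.7]
[52.5  15.    1.25] [ 5.3 19.5 99.  29.4]
[60. 18.  2.] [ 5.5 17.7 99.  31.9]
[67.5 25.   4. ] [ 5.  14.1 99.  37.8]
[75 32  6] [ 4.5 10.7 99.  43.6]
[82.5 39.   7.9] [ 4.4  8.  99.  49.3]
[90.  46.   9.8] [ 4.4  5.4 99.  55. ]
[97.5 52.  11.4] [ 4.5  4.2  5.  59.9]
[105.  58.  13.] [ 4.6  2.8 10.5 64.7]
[112.5   62.5   14.25] [ 4.6  3.1 14.  68.2]
[120.   67.   15.5] [ 4.5  3.8 17.2 71.7]
[130.    72.5   16.75] [ 5.5  4.7 19.8 76.2]
[140.  78.  18.] [ 6.6  3.5 22.6 80.6]
[150.  83.  19.] [ 8.   4.5 23.9 84.7]
[160  88  20] [ 9.5  6.3 24.7 88.9]
[172.5  93.   21. ] [11.   9.6 25.2 93. ]
[185  98  22] [12.5 13.2 26.1 97. ]
[190.  111.5  23. ] [ 22.5  99.   38.9 109.6]
[195 125  24] [ 32.6  99.   51.2 122.2]
[195.  147.5  24. ] [ 55.1  99.   73.7 144.7]
[195 170  24] [ 77.6  99.   96.2 167.2]
(39.5, 5, 0) cm [ 0. -0.] 0.0 rv [-0. -0. -0.]
(45, 12, 0.5) cm [ 0.52 -0.17] 0.71 rv [-0.003 -0.008 -0.   ]
(60, 18, 2) cm [ 1.93 -0.63] 1.33 rv [-0.011 -0.033 -0.   ]
(75, 32, 6) cm [ 3.33 -1.09] 2.8 rv [-0.033 -0.1   -0.   ]
(90, 46, 9.8) cm [ 4.72 -1.54] 4.26 rv [-0.053 -0.163 -0.   ]
(105, 58, 13) cm [ 6.12 -2.  ] 5.51 rv [-0.07  -0.216 -0.   ]
(120, 67, 15.5) cm [ 7.52 -2.46] 6.45 rv [-0.084 -0.257 -0.   ]
(140, 78, 18) cm [ 9.39 -3.07] 7.59 rv [-0.098 -0.299 -0.   ]
(160, 88, 20) cm [11.27 -3.68] 8.62 rv [-0.108 -0.332 -0.   ]
(185, 98, 22) cm [13.62 -4.45] 9.65 rv [-0.119 -0.365 -0.   ]
(195, 125, 24) cm [14.54 -4.75] 12.37 rv [-0.13  -0.398 -0.   ]
(195, 170, 24) cm [14.54 -4.75] 16.87 rv [-0.13  -0.398 -0.   ]
```

```bash
python3 -m handwheel '[0,0,0.4,0,-0.004,0, 0.5,-0.17,0.8,-0.003,-0.01,0, 1.2,-0.4,1.1,-0.007,-0.02,0, 1.93,-0.63,1.35,-0.011,-0.033,0, 1.93,-0.63,1.35,-0.011,-0.033,0]'; python3 - <<'E'
from h import *
from plant import sensors,viewer
s=sensors.get_state()
d=viewer.capture("wrist");c=viewer.capture("scene")
crop(d["img"],150,0,420,270,2,"pics/a.png");crop(c["img"],190,170,340,340,3.4,"pics/b.png")
a=cv2.imread("pics/a.png");b=cv2.imread("pics/b.png")[:600]
np.save("pics/scene8.npy",c,allow_pickle=True);cv2.imwrite("pics/w8.png",d["img"][:,:,::-1]);cv2.imwrite("pics/s8.png",b)
E
```

```text
time_s: 12.45
tcp_pos: [0.6016, -0.0017, 0.0229]
eef_rot: [-179.7, 1.6, 161.9]
contact_force: [-1.5, 0.8, -0.9]
gripper_width: 0.0157
```

View pics/w8.png

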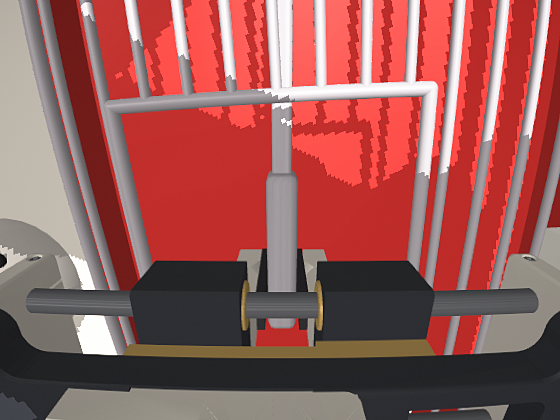

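View pics/s8.png

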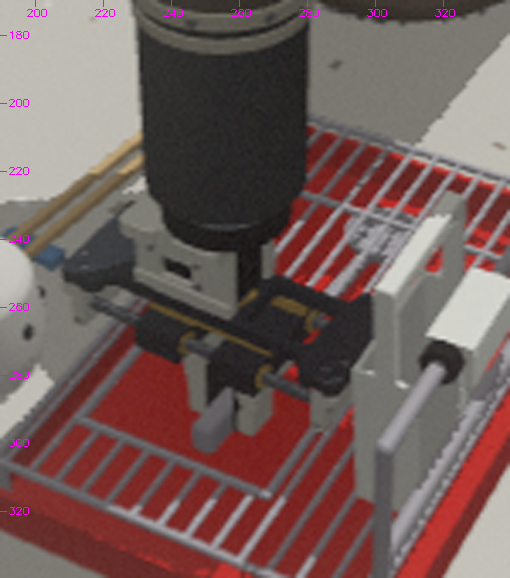

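The spoon is lifted about 1 cm and held centrally (wrist grip at columns 267-297), and the shank passes under the grid bar at (280,95). Continuing the tilt-and-draw path.

```bash
python3 -m handwheel '[0.7,-0.25,0.73,-0.011,-0.033,0, 1.4,-0.55,1.47,-0.022,-0.067,0, 2.1,-0.85,2.2,-0.032,-0.1,0, 2.75,-1.1,2.93,-0.042,-0.13,0, 3.45,-1.4,3.57,-0.05,-0.157,0, 4.1,-1.7,4.18,-0.059,-0.183,0, 5.5,-2.3,5.12,-0.073,-0.224,0, 5.5,-2.3,5.12,-0.073,-0.224,0]'; python3 - <<'E'
from h import *
from plant import sensors,viewer
s=sensors.get_state();print(s["joints"].round(1))
d=viewer.capture("wrist");c=viewer.capture("scene")
cv2.imwrite("pics/w9.png",d["img"][:,:,::-1]);crop(c["img"],160,150,350,340,2.9,"pics/s9.png")
E
```

```text
time_s: 13.35
tcp_pos: [0.6555, -0.0249, 0.074]
eef_rot: [-179.6, 15.0, 161.9]
contact_force: [-0.0, -0.6, -1.5]
gripper_width: 0.0157
[  19.3   19.3  -33.4   20.9  -27.  -145.3]
```

View pics/w9.png

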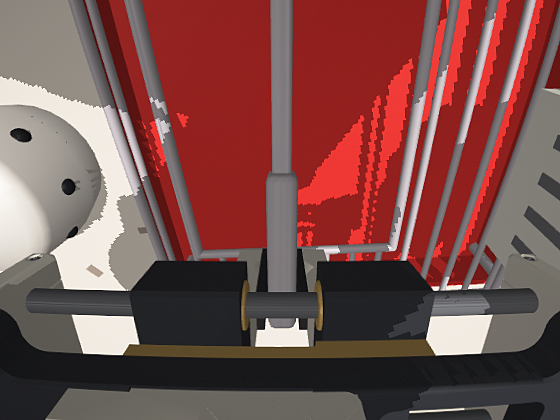

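View pics/s9.png

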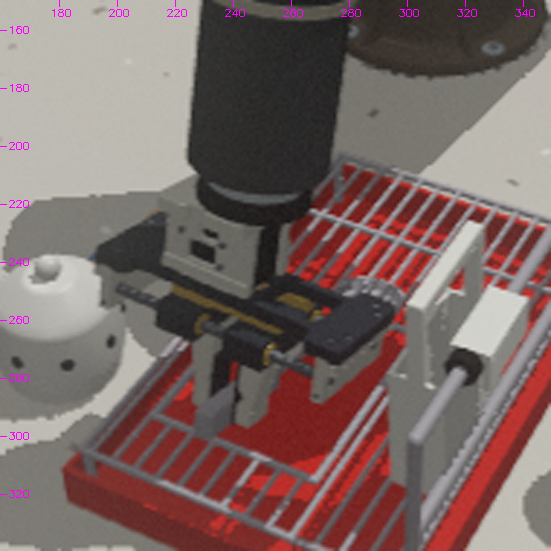

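```bash
python3 - <<'E'
from path import *
for q in [(121,67,15.5),(130,69.5,15.5),(140,72,15.5),(150,74.5,15.5),(165,78,15.5),(180,82,15.5),(195,87,15.5),(202,92,15.5),(206,110,15.5)]: print(q,np.round(clear(q[0],q[1],np.radians(q[2])),1))
E
```

```text
(121, 67, 15.5) [ 4.5  3.8 16.6 71.7]
(130, 69.5, 15.5) [ 7.   3.7 16.7 74.2]
(140, 72, 15.5) [ 9.5  2.1 16.7 76.7]
(150, 74.5, 15.5) [12.   2.3 16.1 79.2]
(165, 78, 15.5) [15.5  3.1 15.3 82.7]
(180, 82, 15.5) [19.5  3.3 15.6 86.7]
(195, 87, 15.5) [24.5 99.  20.  91.7]
(202, 92, 15.5) [29.5 99.  25.  96.7]
(206, 110, 15.5) [ 47.5  99.   42.5 114.7]
```

```bash
python3 -m handwheel '[0.95,-0.28,0.05,0,0,0, 1.9,-0.56,0.15,0,0,0, 2.9,-0.84,0.3,0,0,0, 4.3,-1.26,0.6,0,0,0, 5.8,-1.68,1,0,0,0, 7.2,-2.1,1.3,0,0,0, 8.2,-2.4,1.7,0,0,0, 8.2,-2.4,1.7,0,0,0]'; python3 - <<'E'
from h import *
from plant import sensors,viewer
s=sensors.get_state();print(s["joints"].round(1))
d=viewer.capture("wrist");c=viewer.capture("scene")
cv2.imwrite("pics/w10.png",d["img"][:,:,::-1]);crop(c["img"],160,150,350,340,2.9,"pics/s10.png")
E
```

```text
time_s: 14.25
tcp_pos: [0.7387, -0.0492, 0.0902]
eef_rot: [-179.6, 14.9, 161.8]
contact_force: [-0.3, 0.2, -1.1]
gripper_width: 0.016
[  15.1   25.   -19.4   15.1  -34.2 -135. ]
```

View pics/w10.png

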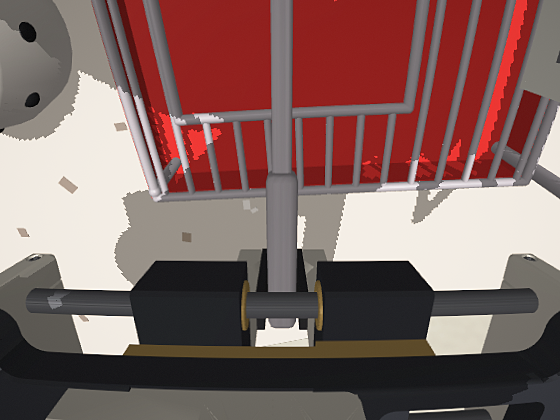

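View pics/s10.png

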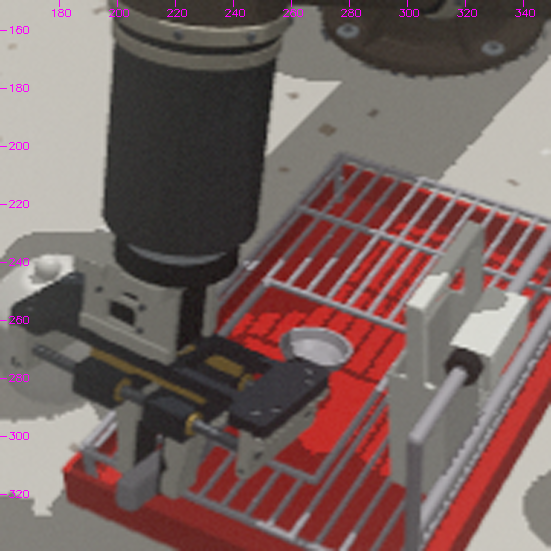

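The bowl is inside the opening (scene (270,270)), clear of the -x bar running (250,245)-(298,262). Lifting straight up.

```bash
python3 -m handwheel '[0,0,1,0,0,0, 0,0,2.5,0,0,0, 0,0,4.5,0,0,0, 0,0,7,0,0,0, 0,0,9.5,0,0,0, 0,0,12,0,0,0, 0,0,13,0,0,0, 0,0,13,0,0,0]'; python3 -m handwheel '[0,0,0,0,0,0, 0,0,0,0,0,0, 0,0,0,0,0,0]'; python3 - <<'E'
from h import *
from plant import sensors,viewer
s=sensors.get_state();print(s["joints"].round(1),s["qd"].round(2))
for n in("wrist","scene","top"):
    d=viewer.capture(n);np.save(f"pics/{n}11.npy",d,allow_pickle=True);cv2.imwrite(f"pics/{n}11.png",d["img"][:,:,::-1])
E
```

```text
time_s: 15.15
tcp_pos: [0.7371, -0.0488, 0.2217]
eef_rot: [-179.7, 15.0, 161.8]
contact_force: [-0.2, 0.2, -0.4]
gripper_width: 0.0159
time_s: 15.45
tcp_pos: [0.7365, -0.0489, 0.2202]
eef_rot: [-179.7, 14.9, 161.8]
contact_force: [-0.4, 0.1, -0.3]
gripper_width: 0.0156
[  15.5   18.4   -9.4   11.   -50.4 -129.9] [-0.01  0.04  0.31  0.1  -0.12  0.04]
```

View pics/scene11.png

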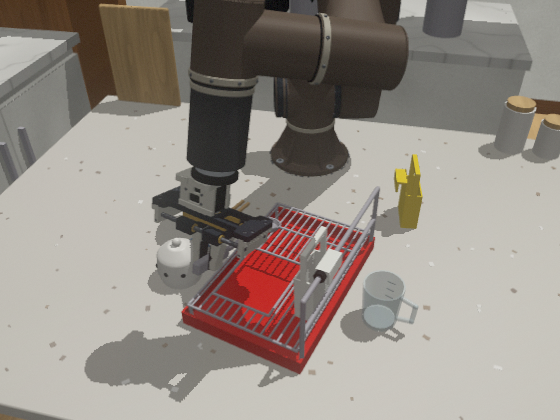

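View pics/top11.png

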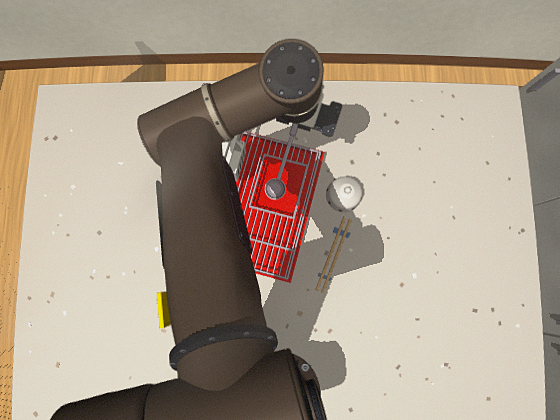

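View pics/wrist11.png

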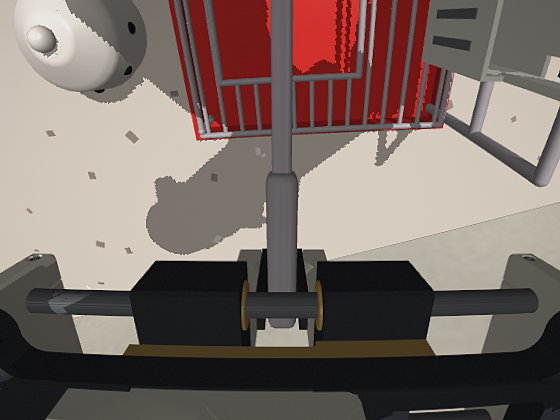

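```bash
python3 - <<'E'
from h import *
t=load("pics/top11.npy");s=load("pics/scene11.npy")
crop(s["img"],270,200,390,340,4,"pics/s11c.png")
T=np.array([.7365,-.0489,.2202]);u=np.array([np.cos(np.radians(-18.2)),np.sin(np.radians(-18.2)),0]);th=np.radians(14.9)
b=T-.197*(u*np.cos(th)+np.array([0,0,np.sin(th)]))+.007*(np.array([0,0,np.cos(th)])-u*np.sin(th))
print("bowl pred",b,proj(t,b)); print("lowest",b[2]-.011*np.cos(th)-.028*np.sin(th))
for n,uv,z in [("keepknob",(347,190),.11)]: print(onz(t,uv,z))
E
```

```text
bowl pred [0.55393815 0.01112328 0.17630947] [275.24215811 188.189433  ]
lowest 0.15847961722290807
[ 0.56357308 -0.18658331  0.11      ]
```

View pics/s11c.png

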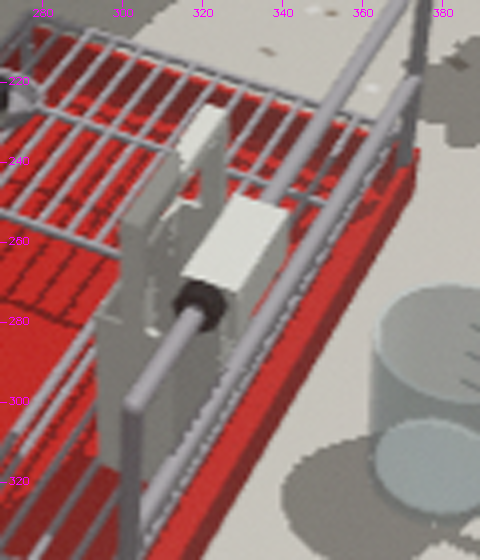

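The bowl is seen at (275,188), exactly where an unslipped grip predicts. Its lowest point is about z=0.158, 10 cm above the grid. The caddy hangs against the ring. Handing in.

```bash
python3 - <<'E'
from plant import sensors, viewer, r
s=sensors.get_state();print(s["time_s"],s["tcp_pos"],s["gripper_width"],s["contact_force"]);print(r.close_job())
E
```

```text
15.6 [ 0.73687327 -0.04886803  0.22078129] 0.015401269149505986 [-0.31471412  0.53314382 -1.19070684]
the job is handed in; nothing more can be done
None
```

The job is handed in at 15.6 s of the 54 s allowed; the hand-in reports no verdict.

- **Caddy:** I picked the white caddy up by its handle and hooked it over the rail about 125 mm before the rail's middle, at the robot's end. I slid it along until I felt about 7 N from the rubber ring, then released it. The last scene picture shows it hanging upright with its hook against the ring.
- **Spoon:** I gripped it through the opening about 10 mm tailward of the grip's centre, tilted it about 15° and drew it out handle first. Force readings stayed within 1.5 N at each stop while I drew it out and lifted it.
- **Last checks:**
  - **Grip:** the gripper is shut on the spoon at about 15.5 mm, and the outside force is roughly the spoon's own weight.
  - **Height:** the bowl appears in the top view exactly where an unslipped grip puts it. Its lowest point works out at about 10 cm above the grid.
  - **Left alone:** the garlic keeper is where it was. The jug, chopsticks and yellow caddy look undisturbed in the last pictures, but I did not re-measure them.

No check failed. The views disagreed by up to about 2–3 mm (spoon grip, handle end), and the arm settled 2–3 mm off target on some moves; I corrected those before each fit.

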